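# Load the sleeve at the ramp stop

## Robot

A 6-joint arm with a two-finger parallel gripper is mounted at the origin on the work surface. World frame = base frame: x ahead of the robot, y to its left, z up, the work surface at z = 0. Lengths are in m, angles in rad, forces in N, time in s.
With the tool pointing down it reaches from about 0.375 to 0.9 m from the base axis. Payload 3.1 kg.
Tool frame: the origin (TCP) lies at the very end of the fingers, on their centre line; the grasp point (between the pads) lies 19 mm behind it (manip.tcp_to_grasp is the distance from the TCP to the grasp point, in m); z points along the fingers, y is the line along which they close (so a half turn about z gives the same grasp; the last joint's range is limited). The gripper opens to 85 mm and grips with 20 to 120 N. Pads are 22 mm wide; open, the fingers measure 114 mm over their backs; the gripper's body (76 mm by 85 mm) begins 54 mm behind the grasp point. The pads swing forward as they close: fully open they stand 13 mm farther back than shut.
Start: joints at [-1.389, 0.527, 1.433, -0, 1.181, -0.178], TCP at [0.22, -0.585, 0.231] pointing down, gripper open.
Joint ranges: [-3.08, 3.08], [-0.75, 2.2], [0.22, 2.44], [-1.43, 4.57], [0, 2.65], [-2.85, 2.85]. Speed limits (rad/s): [2.79, 2.79, 3.14, 3.14, 3.14, 3.14].

## Interface

Orientations are given as a unit quaternion [x, y, z, w].
In Python, from station import manip gives the robot as it stands. The module is installed in compiled form; this text tells all that it offers.
- The arm moves only by the tool step_arm, never from a script. Its argument "commands" is one flat list of numbers, 6 for each row, row after row: the shift along the tool's x, y, z in m, then the turn, a rotation vector about the tool's x, y, z in degrees. A call has exactly 10 rows; each row is the pose to reach, as a shift and turn from the pose commanded when the call began, along the tool's axes at that moment; what a row does not reach only later rows make up. A row lasts 1/10 s, in which the tool goes at most 50 mm and 8.59 degrees, less where a joint would pass 70% of its speed; a pose out of reach is approached as far as the arm can. A call with a gripper value outside its range is refused whole. "jaw" is the opening in per cent of the stroke, from 0 (shut) to 100 (fully open), set as the call begins (left out, the last holds). The fingers move at their own pace and stop on an object; "grip_force" is the grip in N (left out, the last holds). Time passes only in rows, so rows that repeat a pose let the fingers close, or fill a call up. It gives the time, the measured TCP pose, the force, the opening and the grip force at its end, in the units of the state.
- manip.sense(): the state, without advancing time (a new reading comes with each control period).
- manip.snapshot(name): name is "scene" or "top" or "wrist"; returns a dict with "pixels" (400x640x3 uint8, blue, green, red), "fx", "fy", "cx", "cy" (pixels), "R" (3x3) and "t" (3): a world point X has camera coordinates R X + t; the wrist camera has in their place "mount" (4x4, takes a point from camera to tool coordinates, whose origin is the TCP and whose axes are the flange's). Camera axes: x right, y down, z forward; pixel columns grow to the right and rows downward; lengths in m; the calibration is good to about 2 mm. A picture is of the moment at which its call begins: read the wrist's pose just before it. There is no depth.
- manip.sign_off(): hands the job in; it is judged then, once.
The state is a dict: "t": time; "q": joint angles; "qd": joint speeds; "tau": joint torques, N m; "tcp_pos": TCP position; "tool_rot": TCP orientation; "force": force on the tool from outside, world axes, zero at the start; "ft_torque": the same for the moment, N m; "finger_gap": opening from 0.0 (shut) to 1.0 (fully open); "gripper_force": force on a finger pad.
Only numpy, scipy, OpenCV 4.12 (cv2) and the standard library are available. Lean on these libraries where they do the work, as an engineer would, in place of code of your own. Each camera call takes 0.05 s, during which the arm holds its last target. There are 200 camera calls.

## Task

Push the steel sleeve that lies at the foot of the loading ramp up the slope until it bears squarely on the stop plate at the top, rolling or sliding it slowly and keeping your fingers behind it so that it never runs back or away. Do not lift it out of the lane, and leave the offcuts and tools around the ramp where they are. Finish still holding it: your program ends with the fingers keeping a steady push that presses the sleeve against the stop.

Things in the scene. Friction and masses are not known exactly. Their poses are not given: they have to be found in the camera images.
- ramp: fixed grey loading ramp; place and heading vary. Origin: at table level (z = 0), mid-lane, under the line where level foot and slope meet. x level, uphill along the lane; y across; z up. Level foot: x = -115 to 0 mm, surface 16 mm above the table, a lip 5 mm higher at its lower end (x = -118). Side rails 8 mm above foot and slope; lane 82 mm wide between them; base plate 370 x 150 mm
- deck: the sloping part of the ramp, rising at 8 degrees (0.1396 rad). Origin: on its top surface, mid-lane, at the foot of the slope (16 mm above the ramp's origin). x points up the slope along the surface, y across the lane, z square to the surface. The stop's face is at x = 180 mm, so the sleeve at its stop has its centre at x = 156, z = 24 mm
- stop: fixed rigid grey stop plate standing square across the top of the slope, 98 mm wide, 46 mm tall, 12 mm thick. Origin: middle of the lower edge of the face that the sleeve meets; axes as the deck's
- sleeve: the sleeve to push: loose, smooth oiled steel tube, outside diameter 48 mm, 70 mm long, bore 32 mm, 0.25 to 0.45 kg, lying across the lane on the level foot; rolls freely, about 1 N moves it up the slope. Origin: its centre. y is its length, about along the ramp's y; x and z turn as it rolls. Starts with its centre at ramp x = -65 to -30 mm, 24 mm above the foot's surface
- spare: bystander: another sleeve like the first, standing on end on the table beside the ramp (48 mm outside diameter, 70 mm tall); origin at the centre of its underside
- pipe: bystander: short wide pipe offcut standing on end, 76 mm outside diameter, 50 mm tall; origin at the centre of its underside
- angle: bystander: angle-iron offcut, 90 mm long with 40 mm legs, one leg flat on the table, the other upright; origin under its middle
- wrench: bystander: spanner lying flat, 150 mm long; lies along its x axis
- boxtube: bystander: square tube offcut, 60 mm long and 40 x 40 mm, lying on a side; origin at the centre of its underside
- bolt: bystander: bolt standing on its head, 57 mm tall, head 30 mm across; origin at the centre of its underside
Things that resemble listed ones, but are neither listed nor needed, are in the scene too. What is shaped like the sleeve but pink is not meant.

How it is judged:
On the way, in this order (a step that is already met when the one before it is completed fails the run):
1. the sleeve is pushed on to the slope, a third of the way up (x of sleeve in the frame of deck above 0.05 m and z of sleeve in the frame of deck below 0.032 m), for 0.05 s.
2. the sleeve is pushed on up to within 6 mm of the stop (x of sleeve in the frame of deck above 0.15 m and z of sleeve in the frame of deck below 0.032 m), for 0.1 s.
At the end, for the whole second after the job is handed in: The sleeve lies on the slope against the stop (centre within 4 mm of its place along the slope and 5 mm square to it, its length within 0.10 rad of square to the lane), at rest, pressed on the stop with more than 0.3 N, and the fingers still bear on it with more than 0.3 N (x of sleeve in the frame of deck between 0.152 and 0.16 m and z of sleeve in the frame of deck between 0.019 and 0.029 m and angle between the y axis of sleeve and the y axis of deck, either way round below 0.1 rad and contact force between sleeve and stop above 0.3 N and contact force between sleeve and the fingers above 0.3 N and linear speed of sleeve below 0.02 m/s); the arm keeps its last pose, push and grip.
It fails at once if the sleeve runs back or is knocked along: it moves faster than 0.25 m/s (linear speed of sleeve above 0.25 m/s).
It fails at once if the sleeve is lifted: its centre is more than 36 mm off the slope's surface (24 mm when it lies on it), or off the foot likewise (z of sleeve in the frame of deck above 0.036 m and z of sleeve in the frame of ramp above 0.052 m).
It fails at once if the sleeve leaves the lane (y of sleeve in the frame of deck above 0.02 m or y of sleeve in the frame of deck below -0.02 m or height (world z) of sleeve below 0.033 m).
It fails at once if something else on the table is moved by more than 15 mm (distance of any of spare, pipe, angle, wrench, boxtube, bolt from where it was at the start of the episode above 0.015 m).
It also fails if it takes over 42 s, if anything falls off the work surface, if the arm or the gripper's body presses on something with over 40 N, if the wrist force passes 120 N, or if a joint passes its speed limit or range.

## Working session

There is one attempt and no reset: what is moved stays moved. The work goes in short steps, Python scripts to look and compute and a tool call to move; the robot and the scene stay as the last step left them, time stands still between calls to the robot, and variables do not carry over. Pictures are saved under pics/ and viewed, at most 10 in all, crops included, and the job is handed in when it is done.

Besides the shell and the picture viewer there is one more tool, called after "Request:" as name(argument=value, ...) on one line, values as JSON. step_arm: Moves the arm, as the interface text tells. Its arguments: {"type":"object","properties":{"commands":{"type":"array","items":{"type":"number"}},"jaw":{"type":"number"},"grip_force":{"type":"number"}},"required":["commands"]}

```bash
mkdir -p pics; python3 - <<'E'
from station import manip
import cv2,pickle
for n in("scene","top"):
    s=manip.snapshot(n);cv2.imwrite(f"pics/{n}0.png",s["pixels"]);pickle.dump(s,open(f"{n}.pkl","wb"))
    print(n,s["fx"],s["cx"],s["cy"],s["R"],s["t"])
s=manip.sense();print(s)
E
```

```text
scene 388.34575458023363 319.9782576389276 201.0104349438758 [[ 0.83713596  0.54684888  0.0126369 ]
 [ 0.38501153 -0.57266456 -0.72375508]
 [-0.38854795  0.61074675 -0.68994122]] [-0.47771056 -0.15875518  1.04329648]
top 407.0896330439269 319.48536434232886 206.07819710620205 [[-0.02637096 -0.9995571  -0.01379065]
 [-0.9903096   0.02800368 -0.13602459]
 [ 0.13635053  0.01006992 -0.99060947]] [0.03954559 0.5526496  0.79438576]
{'t': 0.1, 'q': array([-1.38948592e+00,  5.28386261e-01,  1.43374305e+00, -2.09662916e-05,
        1.18139791e+00, -1.78499430e-01]), 'qd': array([-0.00062559, -0.00254223, -0.00370089, -0.00048744, -0.00058292,
       -0.00289211]), 'tau': array([-5.91236858e-04, -4.43306279e+01, -1.78585607e+01, -1.67719727e-04,
        3.88849454e-03,  2.61671414e-05]), 'tcp_pos': array([ 0.21996777, -0.58434256,  0.23043335]), 'tool_rot': array([ 9.83859536e-01,  1.78939870e-01, -1.10539896e-05, -9.67264331e-04]), 'force': array([ 0.67236439,  0.66941277, -0.35186877]), 'ft_torque': array([ 0.00388632, -0.02064566, -0.04466796]), 'gripper_force': 0.0, 'finger_gap': 0.9999600982413853}
```

View pics/top0.png

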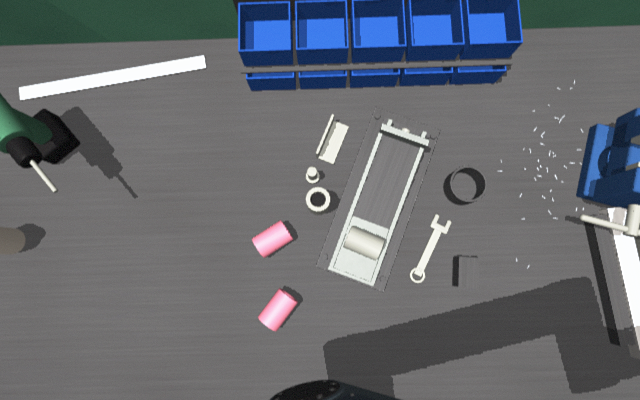

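View pics/scene0.png

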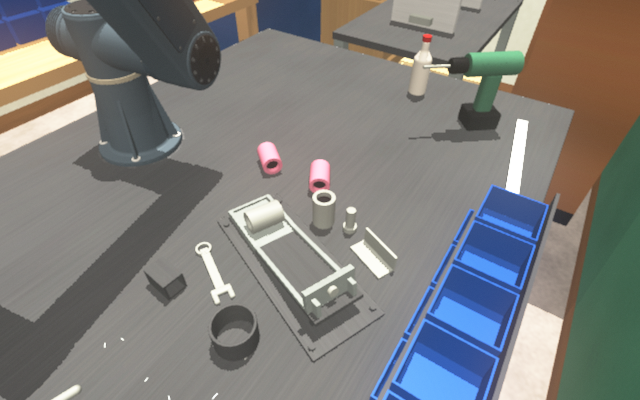

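The top view shows the ramp with its foot near pixel (355,270), the stop near (405,133), and the ivory sleeve at (364,242). The spare is at (318,200), and the pink tubes are decoys. The scene view agrees. Next I'll zoom in on the ramp.

```bash
python3 - <<'E'
import cv2,pickle
s=pickle.load(open("top.pkl","rb"));im=s["pixels"]
c=cv2.resize(im[105:300,310:450],None,fx=3,fy=3,interpolation=cv2.INTER_CUBIC);cv2.imwrite("pics/topz.png",c)
s=pickle.load(open("scene.pkl","rb"));im=s["pixels"]
c=cv2.resize(im[185:355,210:390],None,fx=3.5,fy=3.5,interpolation=cv2.INTER_CUBIC)[:600];cv2.imwrite("pics/scenez.png",c)
E
```

```text
(no output)
```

View pics/topz.png

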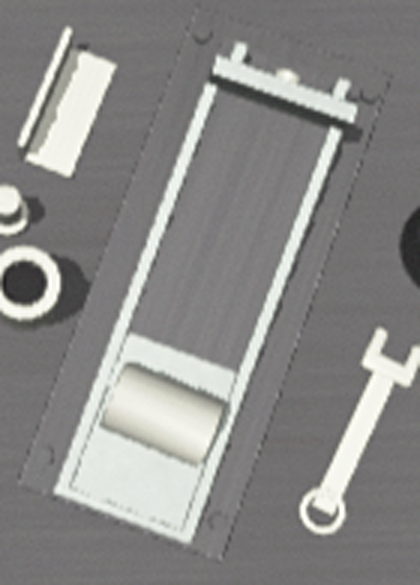

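View pics/scenez.png

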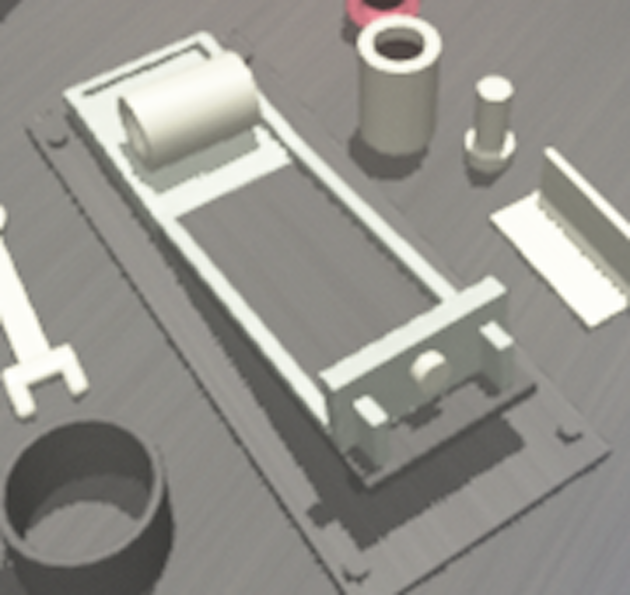

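The zooms show the ramp clearly. In the topz crop, the lower lip corners are (52,492) and (190,543), the foot/slope line runs (130,335) to (238,372), and the stop's top front edge runs (213,75) to (353,120). I'll cast these onto their planes.

```bash
cat > h.py <<'E'
import pickle,numpy as np
def ray(s,u,v,z):
    d=s["R"].T@np.array([(u-s["cx"])/s["fx"],(v-s["cy"])/s["fy"],1]);c=-s["R"].T@s["t"]
    return c+d*(z-c[2])/d[2]
def proj(s,X):
    p=s["R"]@np.array(X)+s["t"];return s["fx"]*p[0]/p[2]+s["cx"],s["fy"]*p[1]/p[2]+s["cy"]
E
python3 - <<'E'
from h import *
s=pickle.load(open("top.pkl","rb"));c=pickle.load(open("scene.pkl","rb"))
T=lambda u,v,z:ray(s,u/3+310,v/3+105,z)
S=lambda u,v,z:ray(c,u/3.5+210,v/3.5+185,z)
P={"lipL":T(52,492,.024),"lipR":T(190,543,.024),"bL":T(130,335,.016),"bR":T(238,372,.016),
"stL":T(213,75,.0866),"stR":T(353,120,.0866),"slL":T(117,403,.04),"slR":T(212,432,.04),
"plateBL":T(20,485,.0),"plateBR":T(220,560,0),"plateTR":T(393,73,0),"plateTL":T(197,5,0),
"S lipL":S(210,32,.024),"S lipR":S(65,95,.024),"S stopL":S(503,285,.0866),"S stopR":S(325,380,.0866),"S bL":S(290,157,.016),"S bR":S(175,217,.016)}
for k,v in P.items(): print(k,v.round(4))
for a,b in(("lipL","lipR"),("bL","bR"),("stL","stR"),("S lipL","S lipR"),("S stopL","S stopR"),("S bL","S bR")):
    m=(P[a]+P[b])/2;d=P[a]-P[b];print(a,m.round(4),"len",np.linalg.norm(d).round(4),"yaw",np.degrees(np.arctan2(-d[0],d[1])).round(2))
for a,b in(("lipL","stL"),("lipR","stR"),("S lipL","S stopL"),("S lipR","S stopR"),("plateBL","plateTL"),("plateBR","plateTR")):
    d=P[b]-P[a];print(a,b,np.degrees(np.arctan2(d[1],d[0])))
m=sum(P[k] for k in("plateBL","plateBR","plateTR","plateTL"))/4;print("plate",m)
E
```

```text
lipL [0.4257 0.012  0.024 ]
lipR [ 0.3894 -0.0799  0.024 ]
bL [ 0.5322 -0.0455  0.016 ]
bR [ 0.5044 -0.1192  0.016 ]
stL [ 0.6947 -0.1012  0.0866]
stR [ 0.6615 -0.1909  0.0866]
slL [ 0.4839 -0.0333  0.04  ]
slR [ 0.4629 -0.096   0.04  ]
plateBL [0.4308 0.0341 0.    ]
plateBR [ 0.3758 -0.1029  0.    ]
plateTR [ 0.7206 -0.2453  0.    ]
plateTL [ 0.7768 -0.1051  0.    ]
S lipL [0.4314 0.0092 0.024 ]
S lipR [ 0.3939 -0.0839  0.024 ]
S stopL [ 0.7041 -0.1035  0.0866]
S stopR [ 0.6637 -0.1934  0.0866]
S bL [ 0.5321 -0.0434  0.016 ]
S bR [ 0.5051 -0.1161  0.016 ]
lipL [ 0.4076 -0.034   0.024 ] len 0.0989 yaw -21.59
bL [ 0.5183 -0.0823  0.016 ] len 0.0788 yaw -20.69
stL [ 0.6781 -0.1461  0.0866] len 0.0956 yaw -20.32
S lipL [ 0.4126 -0.0374  0.024 ] len 0.1004 yaw -21.94
S stopL [ 0.6839 -0.1485  0.0866] len 0.0985 yaw -24.23
S bL [ 0.5186 -0.0797  0.016 ] len 0.0776 yaw -20.36
lipL stL -22.83694495759076
lipR stR -22.19088173287316
S lipL S stopL -22.45260608495759
S lipR S stopR -22.0800209223032
plateBL plateTL -21.911182961640428
plateBR plateTR -22.443685226130583
plate [ 0.57600113 -0.10478332  0.        ]
```

The ramp origin is about (0.519,-0.081) with heading -22.2°, and three independent features agree to 1-2 mm. The sleeve is at ramp x of about -48 mm. I'll bring the fingers above the foot behind it.

Request:
step_arm(commands=[0.019,-0.0215,0.004,0,0,0,0.039,-0.043,0.008,0,0,0,0.058,-0.0645,0.012,0,0,0,0.078,-0.086,0.016,0,0,0,0.097,-0.108,0.02,0,0,0,0.116,-0.129,0.024,0,0,0,0.136,-0.151,0.028,0,0,0,0.155,-0.172,0.032,0,0,0,0.175,-0.194,0.036,0,0,0,0.194,-0.2155,0.04,0,0,0], jaw=35, grip_force=30)

```text
t: 1.1
tcp_pos: [0.326, -0.3136, 0.191]
tool_rot: [0.984, 0.179, -0.0, -0.0]
force: [1.0, 0.0, -0.4]
finger_gap: 0.35
gripper_force: 0.0
```

Request:
step_arm(commands=[0.021,-0.024,0.004,0,0,5,0.043,-0.048,0.008,0,0,10,0.064,-0.072,0.012,0,0,15,0.086,-0.096,0.016,0,0,20,0.107,-0.12,0.02,0,0,25,0.129,-0.144,0.025,0,0,30,0.15,-0.168,0.03,0,0,35,0.172,-0.192,0.035,0,0,40,0.194,-0.2155,0.04,0,0,42.8,0.194,-0.2155,0.04,0,0,42.8])

```text
t: 2.1
tcp_pos: [0.4316, -0.042, 0.1507]
tool_rot: [0.982, -0.19, -0.001, -0.0]
force: [-0.2, 0.5, -0.5]
finger_gap: 0.349
gripper_force: 0.0
```

```bash
cat > st.py <<'E'
from station import manip
import numpy as np
from scipy.spatial.transform import Rotation as R
O=np.array([.519,-.081,0]);a=np.radians(-22.2);M=R.from_euler('z',a).as_matrix()
def st():
    s=manip.sense();r=R.from_quat(s["tool_rot"]).as_matrix()
    print("t",s["t"],"ramp xyz mm",(M.T@(s["tcp_pos"]-O)*1e3).round(1),"F ramp",(M.T@s["force"]).round(2),"gap",s["finger_gap"])
    print("tool axes in ramp (cols)\n",(M.T@r).round(3))
    return s
E
python3 - <<'E'
from st import *
import cv2,pickle
s=st();w=manip.snapshot("wrist");w["tcp"]=s["tcp_pos"];w["rot"]=s["tool_rot"];pickle.dump(w,open("w.pkl","wb"));cv2.imwrite("pics/w1.png",w["pixels"]);print(w["mount"],w["fx"])
E
```

```text
t 2.1 ramp xyz mm [-95.7   3.1 150.7] F ramp [-0.41  0.41 -0.53] gap 0.3494933906244757
tool axes in ramp (cols)
 [[ 1.     0.004 -0.002]
 [ 0.004 -1.     0.001]
 [-0.002 -0.001 -1.   ]]
[[-2.95128799e-04 -9.47076684e-01 -3.21007269e-01  8.22008406e-02]
 [ 9.99999900e-01 -1.71356391e-04 -4.13825915e-04  4.45730948e-04]
 [ 3.36918229e-04 -3.21007359e-01  9.47076640e-01 -1.43524935e-01]
 [ 0.00000000e+00  0.00000000e+00  0.00000000e+00  1.00000000e+00]] 293.4379252815453
```

View pics/w1.png

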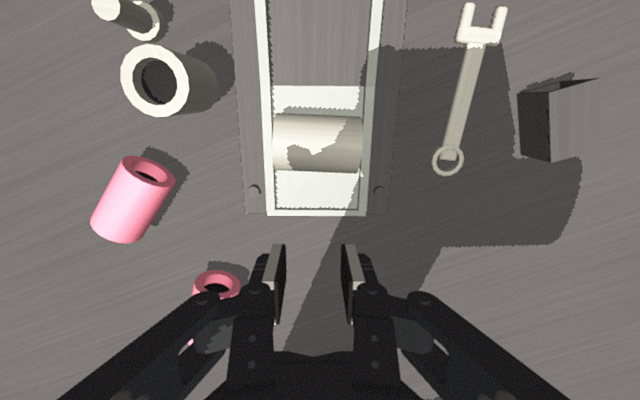

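The wrist view confirms the fingers are square to the lane. The lip edge is at row ~214 (columns 266-366), the sleeve spans rows 114-172, and the lane is centred near column 316.

```bash
python3 - <<'E'
from st import *
import pickle
w=pickle.load(open("w.pkl","rb"));m=w["mount"];r=R.from_quat(w["rot"]).as_matrix()
def ray(u,v,z):
    d=r@m[:3,:3]@np.array([(u-w["cx"])/w["fx"],(v-w["cy"])/w["fy"],1]);c=w["tcp"]+r@m[:3,3]
    return M.T@(c+d*(z-c[2])/d[2]-O)*1e3
for n,u,v,z in(("lipL",266,215,.024),("lipR",366,214,.024),("slope line L",275,87,.016),("R",359,87,.016),
 ("sleeve L",273,143,.05),("sleeve R",362,143,.05),("sl low",317,172,.04),("sl top",317,114,.04),("spare top",156,80,.07),("spare R",190,80,.07),("pinkup",215,280,.05),("pink up right",240,290,.05),("pink2",135,200,.04),("wrench",447,160,.005),("lipin",316,209,.021)):
    print(n,ray(u,v,z).round(1))
E
```

```text
lipL [-122.1   49.3   24. ]
lipR [-120.6  -49.7   24. ]
slope line L [-3.2 36.9 16. ]
R [ -2.9 -37.5  16. ]
sleeve L [-47.6  36.   50. ]
sleeve R [-47.3 -37.4  50. ]
sl low [-74.4  -0.6  40. ]
sl top [-24.9  -0.2  40. ]
spare top [ -0.8 114.5  70. ]
spare R [-0.7 90.4 70. ]
pinkup [-179.7   97.5   50. ]
pink up right [-191.1   74.2   50. ]
pink2 [-101.4  165.9   40. ]
wrench [ -70.  -130.4    5. ]
lipin [-116.6   -0.2   21. ]
```

The lane centre is at y ≈ -0.3 mm and the sleeve centre at x ≈ -49.5, consistent with the first estimate. I'll shift 3.4 mm across and lower into the 40 mm gap behind the sleeve.

Request:
step_arm(commands=[0,0.0034,0.01,0,0,0,0,0.0034,0.03,0,0,0,0,0.0034,0.05,0,0,0,0,0.0034,0.07,0,0,0,0,0.0034,0.09,0,0,0,0,0.0034,0.105,0,0,0,0,0.0034,0.115,0,0,0,0,0.0034,0.121,0,0,0,0,0.0034,0.126,0,0,0,0,0.0034,0.126,0,0,0])

```text
t: 3.15
tcp_pos: [0.4302, -0.0483, 0.0252]
tool_rot: [0.981, -0.192, -0.0, -0.0]
force: [0.2, 1.2, -1.0]
finger_gap: 0.351
gripper_force: 0.0
```

```bash
python3 - <<'E'
from st import *
import cv2
st();w=manip.snapshot("wrist")["pixels"];c=manip.snapshot("scene")["pixels"]
c=cv2.resize(c[150:330,180:400],(640,524))
cv2.imwrite("pics/d1.png",c);cv2.imwrite("pics/w2.png",w)
E
```

```text
t 3.15 ramp xyz mm [-94.6  -3.3  25.2] F ramp [-0.3   1.21 -1.02] gap 0.3513694197394506
tool axes in ramp (cols)
 [[ 1.  0. -0.]
 [ 0. -1. -0.]
 [-0.  0. -1.]]
```

View pics/w2.png

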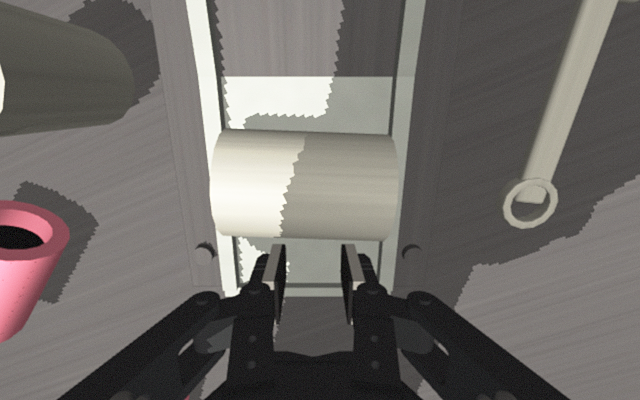

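The fingers are down behind the sleeve, at columns 270 and 350 with the sleeve bottom at row 238. They sit about 3 mm right of lane centre, so I'll correct that while approaching slowly.

Request:
step_arm(commands=[0.0015,-0.001,0,0,0,0,0.003,-0.002,0,0,0,0,0.0045,-0.003,0,0,0,0,0.006,-0.003,0,0,0,0,0.0075,-0.003,0,0,0,0,0.009,-0.003,0,0,0,0,0.0105,-0.003,0,0,0,0,0.012,-0.003,0,0,0,0,0.0135,-0.003,0,0,0,0,0.015,-0.003,0,0,0,0])

```text
t: 4.25
tcp_pos: [0.4453, -0.051, 0.0253]
tool_rot: [0.981, -0.192, -0.0, -0.0]
force: [-0.4, 0.2, -0.1]
finger_gap: 0.353
gripper_force: 0.1
```

```bash
python3 - <<'E'
from st import *
import cv2
st();w=manip.snapshot("wrist")["pixels"]
cv2.imwrite("pics/w3.png",w)
E
```

```text
t 4.25 ramp xyz mm [-79.6  -0.1  25.3] F ramp [-0.44  0.01 -0.07] gap 0.35320106277908975
tool axes in ramp (cols)
 [[ 1.  0. -0.]
 [ 0. -1. -0.]
 [-0.  0. -1.]]
```

View pics/w3.png

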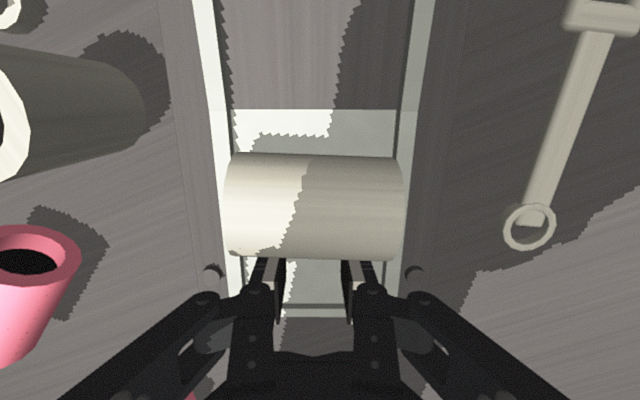

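Contact is made: the sleeve's rear edge now hides the fingertips near row 258, and sleeve, fingers and lane are all centred. I'll push on along the level foot.

Request:
step_arm(commands=[0.002,0,0,0,0,0,0.005,0,0,0,0,0,0.008,0,0,0,0,0,0.011,0,0,0,0,0,0.014,0,0,0,0,0,0.017,0,0,0,0,0,0.02,0,0,0,0,0,0.023,0,0,0,0,0,0.026,0,0,0,0,0,0.029,0,0,0,0,0])

```text
t: 5.3
tcp_pos: [0.4723, -0.062, 0.0253]
tool_rot: [0.981, -0.192, 0.0, 0.0]
force: [0.3, -0.2, 1.4]
finger_gap: 0.349
gripper_force: 0.1
```

Request:
step_arm(commands=[0.003,0,0,0,0,0,0.006,0,0,0,0,0,0.009,0,0,0,0,0,0.012,0,0,0,0,0,0.015,0,0,0,0,0,0.018,0,0,0,0,0,0.021,0,0,0,0,0,0.024,0,0,0,0,0,0.027,0,0,0,0,0,0.03,0,0,0,0,0])

```text
t: 6.3
tcp_pos: [0.5, -0.0734, 0.0253]
tool_rot: [0.981, -0.192, -0.0, -0.0]
force: [-1.1, 0.9, 0.4]
finger_gap: 0.351
gripper_force: 0.8
```

```bash
python3 - <<'E'
from st import *
import cv2
st();w=manip.snapshot("wrist")["pixels"]
cv2.imwrite("pics/w4.png",w)
E
```

```text
t 6.3 ramp xyz mm [-20.4  -0.1  25.3] F ramp [-1.35  0.4   0.37] gap 0.351037207588994
tool axes in ramp (cols)
 [[ 1.  0. -0.]
 [ 0. -1. -0.]
 [-0.  0. -1.]]
```

View pics/w4.png

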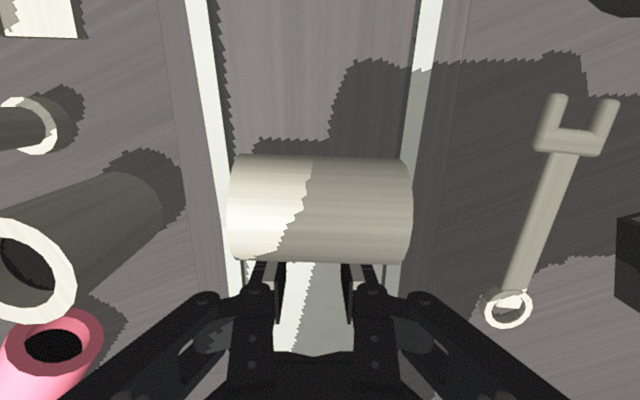

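The sleeve is on the slope, square, and bearing on both fingers (columns 230-412, lower edge at row 262). From here I'll climb parallel to the 8° slope.

Request:
step_arm(commands=[0.003,0,-0.0002,0,0,0,0.006,0,-0.0005,0,0,0,0.009,0,-0.0009,0,0,0,0.012,0,-0.0013,0,0,0,0.015,0,-0.0018,0,0,0,0.018,0,-0.0022,0,0,0,0.021,0,-0.0027,0,0,0,0.024,0,-0.0031,0,0,0,0.027,0,-0.0035,0,0,0,0.03,0,-0.004,0,0,0])

```text
t: 7.35
tcp_pos: [0.5278, -0.0847, 0.0293]
tool_rot: [0.981, -0.192, -0.0, -0.0]
force: [-1.4, 0.2, 0.8]
finger_gap: 0.35
gripper_force: 0.8
```

Request:
step_arm(commands=[0.003,0,-0.0004,0,0,0,0.006,0,-0.0008,0,0,0,0.009,0,-0.0013,0,0,0,0.012,0,-0.0017,0,0,0,0.015,0,-0.0021,0,0,0,0.018,0,-0.0025,0,0,0,0.021,0,-0.003,0,0,0,0.024,0,-0.0034,0,0,0,0.027,0,-0.0038,0,0,0,0.03,0,-0.0042,0,0,0])

```text
t: 8.35
tcp_pos: [0.5556, -0.096, 0.0336]
tool_rot: [0.981, -0.192, 0.0, 0.0]
force: [-1.8, 0.0, 0.3]
finger_gap: 0.353
gripper_force: 0.8
```

Request:
step_arm(commands=[0.003,0,-0.0004,0,0,0,0.006,0,-0.0008,0,0,0,0.009,0,-0.0013,0,0,0,0.012,0,-0.0017,0,0,0,0.015,0,-0.0021,0,0,0,0.018,0,-0.0025,0,0,0,0.021,0,-0.003,0,0,0,0.024,0,-0.0034,0,0,0,0.027,0,-0.0038,0,0,0,0.03,0,-0.0042,0,0,0])

```text
t: 9.35
tcp_pos: [0.5834, -0.1073, 0.0377]
tool_rot: [0.981, -0.192, -0.0, -0.0]
force: [-1.1, 0.9, 0.0]
finger_gap: 0.35
gripper_force: 0.8
```

Request:
step_arm(commands=[0.002,0,-0.0003,0,0,0,0.004,0,-0.0006,0,0,0,0.006,0,-0.0008,0,0,0,0.008,0,-0.0011,0,0,0,0.01,0,-0.0014,0,0,0,0.012,0,-0.0017,0,0,0,0.014,0,-0.002,0,0,0,0.016,0,-0.0022,0,0,0,0.018,0,-0.0025,0,0,0,0.02,0,-0.0028,0,0,0])

```text
t: 10.35
tcp_pos: [0.6018, -0.1148, 0.0405]
tool_rot: [0.981, -0.192, -0.0, -0.0]
force: [-2.3, 0.6, 1.0]
finger_gap: 0.35
gripper_force: 1.0
```

```bash
python3 - <<'E'
from st import *
import cv2
st();w=manip.snapshot("wrist")["pixels"]
cv2.imwrite("pics/w5.png",w)
E
```

```text
t 10.35 ramp xyz mm [89.5 -0.  40.5] F ramp [-2.41 -0.31  0.98] gap 0.34977918990891993
tool axes in ramp (cols)
 [[ 1.  0. -0.]
 [ 0. -1.  0.]
 [-0. -0. -1.]]
```

View pics/w5.png

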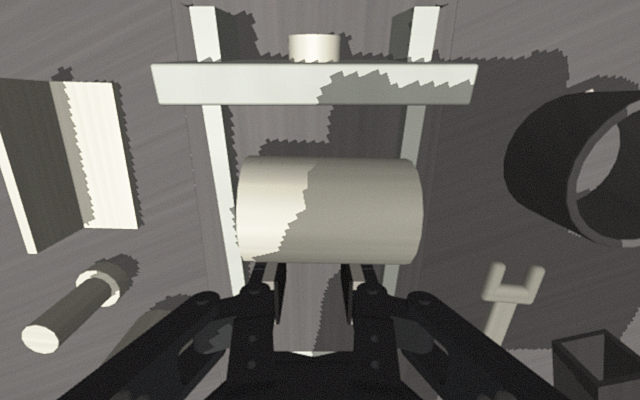

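The sleeve is square and close to the stop (lower face edge at row 104). It has drifted about 5 mm right within the lane, which is guided and well within limits. I'll make the last 27 mm slower.

Request:
step_arm(commands=[0.002,0,-0.0003,0,0,0,0.004,0,-0.0006,0,0,0,0.006,0,-0.0008,0,0,0,0.008,0,-0.0011,0,0,0,0.01,0,-0.0014,0,0,0,0.012,0,-0.0017,0,0,0,0.014,0,-0.002,0,0,0,0.016,0,-0.0022,0,0,0,0.018,0,-0.0025,0,0,0,0.02,0,-0.0028,0,0,0])

```text
t: 11.4
tcp_pos: [0.6203, -0.1224, 0.0433]
tool_rot: [0.981, -0.192, -0.0, -0.0]
force: [-1.4, 1.2, 1.2]
finger_gap: 0.353
gripper_force: 1.0
```

Request:
step_arm(commands=[0.0005,0,-0.0001,0,0,0,0.001,0,-0.0001,0,0,0,0.0015,0,-0.0002,0,0,0,0.002,0,-0.0003,0,0,0,0.0025,0,-0.0003,0,0,0,0.003,0,-0.0004,0,0,0,0.0035,0,-0.0005,0,0,0,0.004,0,-0.0006,0,0,0,0.0045,0,-0.0006,0,0,0,0.0045,0,-0.0006,0,0,0])

```text
t: 12.4
tcp_pos: [0.6246, -0.1241, 0.0439]
tool_rot: [0.981, -0.192, 0.0, 0.0]
force: [-2.0, 1.3, 1.4]
finger_gap: 0.35
gripper_force: 1.0
```

```bash
python3 -c "
from st import *
st()"
```

```text
t 12.4 ramp xyz mm [114.   -0.   43.9] F ramp [-2.33  0.48  1.36] gap 0.34955388521506464
tool axes in ramp (cols)
 [[ 1.  0.  0.]
 [ 0. -1.  0.]
 [ 0. -0. -1.]]
```

Request:
step_arm(commands=[0.0004,0,-0.0001,0,0,0,0.0008,0,-0.0001,0,0,0,0.0012,0,-0.0002,0,0,0,0.0016,0,-0.0002,0,0,0,0.002,0,-0.0003,0,0,0,0.002,0,-0.0003,0,0,0,0.002,0,-0.0003,0,0,0,0.002,0,-0.0003,0,0,0,0.002,0,-0.0003,0,0,0,0.002,0,-0.0003,0,0,0])

```text
t: 13.4
tcp_pos: [0.6252, -0.1245, 0.044]
tool_rot: [0.981, -0.192, -0.001, -0.0]
force: [-4.5, 0.6, 2.0]
finger_gap: 0.349
gripper_force: 2.5
```

Request:
step_arm(commands=[0.0004,0,-0.0001,0,0,0,0.0008,0,-0.0001,0,0,0,0.001,0,-0.0001,0,0,0,0.001,0,-0.0001,0,0,0,0.001,0,-0.0001,0,0,0,0.001,0,-0.0001,0,0,0,0.001,0,-0.0001,0,0,0,0.001,0,-0.0001,0,0,0,0.001,0,-0.0001,0,0,0,0.001,0,-0.0001,0,0,0])

```text
t: 14.4
tcp_pos: [0.6252, -0.1245, 0.044]
tool_rot: [0.981, -0.192, -0.002, -0.0]
force: [-5.7, 1.7, 3.2]
finger_gap: 0.349
gripper_force: 3.3
```

```bash
python3 -c "
from st import *
st()"
```

```text
t 14.4 ramp xyz mm [ 1.148e+02 -1.000e-01  4.400e+01] F ramp [-5.9  -0.57  3.23] gap 0.34871909856223765
tool axes in ramp (cols)
 [[ 1.     0.    -0.005]
 [ 0.    -1.    -0.   ]
 [-0.005  0.    -1.   ]]
```

The push force has risen to about 6 N and motion stopped at TCP x = 114.8 mm, within about 1 mm of the expected stop position. I'll check this with one last picture.

```bash
python3 - <<'E'
from st import *
import cv2
w=manip.snapshot("wrist")["pixels"];c=manip.snapshot("scene")["pixels"]
c=cv2.resize(c[200:330,230:390],(492,400))
cv2.imwrite("pics/w6.png",cv2.resize(np.hstack([w[:, 100:560],c]),(800,336)));st()
E
```

```text
t 14.5 ramp xyz mm [ 1.148e+02 -1.000e-01  4.400e+01] F ramp [-6.54 -1.29  3.74] gap 0.3471269383083195
tool axes in ramp (cols)
 [[ 1.     0.    -0.005]
 [ 0.    -1.    -0.   ]
 [-0.005  0.    -1.   ]]
```

View pics/w6.png

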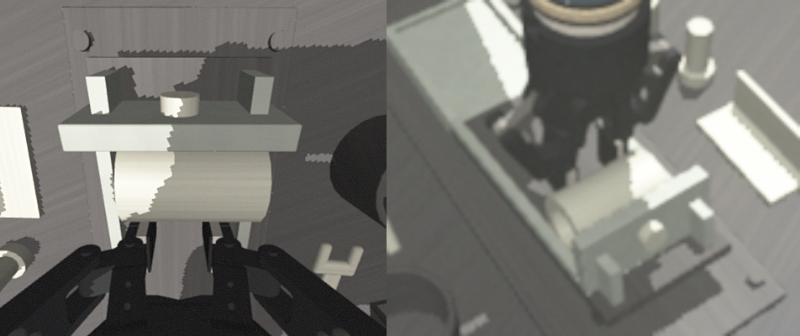

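The picture shows the sleeve square against the stop plate (its lower edge near row 220, the stop's edge at row 150), with both fingers behind it. I'll hand it in while holding the push.

```bash
python3 -c "
from station import manip
print(manip.sign_off())"
```

```text
the job is handed in; nothing more can be done
None
```

I pushed the sleeve up the ramp until it sat square against the stop plate and handed the job in at about 14.5 s, with both fingers still pressing it there at about 6 N; the interface gave no verdict.

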